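# Hang the bin on the cleat rack and lock it in its pocket

### The job

Hang the small blue bin on the leaning cleat rack: tip it to the lean of the board, bring the slanted strip on its back over the cleat, and slide it gently along the cleat until the strip drops into the lower, dark part and sits there fully home, square to the board. Never force the bin against the rack, leave the cups, vial, dropper bottle and carton round it alone, and let go.

Things in the scene. Friction and masses are not known exactly. Their poses are not given: they have to be found in the camera images.
- bin: Small open blue plastic bin, loose, 0.18 to 0.29 kg, upright on the worktop. Origin: on its underside, 30 mm in front of the rear face; x to its rear, y left, z up. Tray x -40 to 30, y -45 to 45 mm, walls 46 mm high; 5 mm back plate, 100 mm high, rear face at x = 30. A carrying fin rises in its middle (see fin), an angled strip juts from its rear (see strip).
- fin (a point): Grip point in the fin, the place to hold the bin: at (-9, 0, 102) mm in the bin's frame. The fin lies in the bin's xz plane: 12 mm thick across y, x -32 to 14 mm, top at z = 120, free on both sides from z = 46 up; so it can be pinched across y at any forward or backward tilt.
- strip (a point): Tip of the bin's rear strip, mid-width, at (41.5, 0, 73.5) mm in the bin's frame. The strip is aluminium, 50 mm wide (y -25 to 25), 5 mm thick, slanting backward and down at 45 degrees; its underside runs from the rear face at z = 85 down to this tip; its rearmost point is x = 45, z = 77.
- board: Grey board of the bench rack, fixed, 290 mm wide, leaning back 12 degrees; the rack may stand turned. Origin: on its front face, mid-width, level with the crest of the cleat's guides, 160 mm above the worktop. x points into the board, y left, z up along the lean; top edge at z = 22 mm. Foot plate 12 mm thick, to 65 mm in front of the origin.
- crest (a point): Front edge of the guides' crest at the board's mid-width, (-18, 0, 0) mm in the board's frame. The cleat rail is 230 mm long and 18 mm thick; flat front face x = -18, z -60 to 0; crest 3.5 mm wide, behind it a 45 degree bevel falls to the board. Mid-rail, a 55 mm long dark pocket is the same shape 7 mm lower, with upright end walls.
- ride (a point): Where the bin's origin is when it hangs square on the guides at board mid-width: (-48, 0, -81.5) mm in the board's frame. Left loose it hangs there by its weight and slides along y with a few newtons of friction (slick rail); keep it square to the board, it binds when it yaws. To pass the strip over the crest it must be 9 mm or more higher.
- seat (a point): Where the bin's origin is when locked, but for y: (-48, 0, -88.5) mm in the board's frame. The rail's place along the board differs each time and is not measured: the pocket's middle lies somewhere from y = -26 to 26 mm. Over it the bin drops 7 mm from the guides and its strip (50 mm in 55 mm) can slide no further.
- cup_blue: Bystander: sample cup with blue lid, 55 x 55 x 58 mm, origin under its centre.
- cup_grey: Bystander: sample cup with dark grey lid, 55 x 55 x 58 mm, origin under its centre.
- dropper_bottle: Bystander: small brown bottle with black cap, 34 x 35 x 85 mm, origin under its centre.
- vial: Bystander: glass vial with blue cap, 22 x 22 x 48 mm, origin under its centre.
- tips_box: Bystander: red carton, 60 x 95 x 50 mm, origin under its centre.

How it is judged:
On the way, in this order (a step that is already met when the one before it is completed fails the run):
1. the bin is lifted clear of the worktop (height (world z) of bin above 0.03 m), for 0.1 s.
2. the bin, tipped to the board's lean (within 0.2 rad), has its strip hooked behind the cleat's crest (z of bin in the frame of board between -0.094 and -0.076 m and x of bin in the frame of board between -0.056 and -0.04 m and angle between the z axis of bin and the z axis of board, either way round below 0.2 rad), for 0.1 s.
At the end, for the whole second after the job is handed in: The bin hangs at rest in the pocket: its origin within 2.5 mm of the seated height (z = -88.5 mm in the board's frame), within 3 mm of x = -48 mm, within 32 mm of the board's middle along y, its z and y axes within 0.06 rad of the board's, released (z of bin in the frame of board between -0.091 and -0.086 m and x of bin in the frame of board between -0.051 and -0.045 m and y of bin in the frame of board between -0.032 and 0.032 m and angle between the z axis of bin and the z axis of board, either way round below 0.06 rad and angle between the y axis of bin and the y axis of board, either way round below 0.06 rad and linear speed of bin below 0.02 m/s); the robot touches nothing.
It fails at once if the bin is jammed or rammed against the rack: their contact forces, added up, pass 100 N (a side push of some 35 N; a plain drop into the pocket stays well below) (contact force between bin and board above 100 N).
It fails at once if a bystander is moved by more than 20 mm (distance of any of cup_blue, cup_grey, dropper_bottle, vial, tips_box from where it was at the start of the episode above 0.02 m).
It also fails if it takes over 51 s, if anything falls off the work surface, if the arm or the gripper's body presses on something with over 40 N, if the wrist force passes 120 N, or if a joint passes its speed limit or range.

### The arm

A 6-joint arm with a two-finger parallel gripper is mounted at the origin on a cart in front of the work surface, level with it; the furniture and walls round the work are solid. World frame = base frame: x ahead of the robot, y to its left, z up, the work surface at z = 0. Lengths are in m, angles in rad, forces in N, time in s.
With the tool pointing down it reaches from about 0.35 to 0.975 m from the base axis. Payload 4.9 kg.
Tool frame: the origin (TCP) lies on the centre line of the jaws, within the pads' length; the fingertips stand 14 mm ahead of it and the grasp point (between the pads) lies 5 mm behind it; x points along the fingers, z is the direction in which the jaws open and shut, and the axes are right-handed (so a half turn about x gives the same grasp; the last joint's range is limited). The gripper opens to 85 mm and grips with 20 to 120 N. Pads are 22 mm wide; open, the fingers measure 114 mm over their backs; the gripper's body (76 mm by 85 mm) begins 54 mm behind the grasp point. The pads swing forward as they close: fully open they stand 13 mm farther back than shut.
Start: joints at [-1.257, 0.053, 1.613, -0, 1.476, -0.119], TCP at [0.262, -0.567, 0.245] pointing down, gripper open.
Joint ranges: [-3.01, 3.01], [-1.01, 2.22], [0.06, 2.58], [-1.02, 4.17], [0.09, 2.62], [-3.14, 3.14]. Speed limits (rad/s): [2.57, 2.57, 3.14, 3.14, 3.14, 3.14].

### API

Orientations are given as a rotation vector (axis times angle).
In Python, from station import ctrl gives the robot as it stands.
- The arm moves only by the tool move_arm, never from a script. Its argument "increments" is a list that holds one entry, the list of rows, each a list of 4 numbers: the shift along the tool's x, y, z in units of 25 cm (1.0 is 25 cm), then the turn about the tool's x in units of 90 degrees (1.0 is 90 degrees). A call has 1 to 20 rows; each row shifts and turns the commanded pose from where the row before left it, along the tool's axes as they then stand; what a row does not reach is not made up. A row lasts 1/12 s, in which the tool goes at most 41.7 mm and 7.16 degrees, less where a joint would pass 70% of its speed; a pose out of reach is approached as far as the arm can. A call with a number of a shift or a turn outside -1 to 1 is refused whole. A call with a gripper value outside its range is refused whole. "gripper" is the closure, from 0 (fully open) to 1 (shut), set as the call begins (left out, the last holds). The fingers move at their own pace and stop on an object; "squeeze" is the grip in N (left out, the last holds). Time passes only in rows, so rows that do not move let the fingers close. It gives the time, the measured TCP pose, the force and the opening at its end, in the units of the state.
- ctrl.get_obs(): the state, without advancing time (a new reading comes with each control period).
- ctrl.get_image(name): name is "side" or "top"; returns a dict with "pixels" (480x640x3 uint8, red, green, blue), "depth" (480x640 float32, m along the optical axis (not along the pixel's ray), 0 where there is no reading), "K" (3x3 intrinsics, pixels), "extrinsics" (4x4, takes a point from camera to world coordinates). Camera axes: x right, y up, looking along -z (the intrinsics and any distortion apply to the point x, -y, -z); pixel columns grow to the right and rows downward; lengths in m; the calibration is good to about 2 mm. A picture is of the moment at which its call begins.
- ctrl.finish_job(): hands the job in, once; it reports no verdict.
Trained networks look in the newest picture that a camera, given by its name, has taken for a name from the list of things; names that differ only in an ending like _2 or _b are one class to them, and where a whole thing is asked for, a point or a joint stands for the part that bears it (a point fixed in the world has none). Each returns a list of dicts, best first, with "score" (0 to 1); they miss things now and then, are a little off and sometimes report something else, mostly with a low value. They report only what shows in the picture. A call takes as long as a camera call.
- ctrl.trace(camera, target): "region" (480x640 bool, what is visible of it) and "pixel" ([row, column] in pixels, amid what is visible of it).
The state is a dict: "t": time; "q": joint angles; "dq": joint speeds; "effort": joint torques, N m; "tool_pos": TCP position; "tool_rot": TCP orientation; "contact_force": force on the tool from outside, world axes, zero at the start; "wrist_torque": the same for the moment, N m; "opening": finger opening in m.
Only numpy, scipy, OpenCV 4.12 (cv2) and the standard library are available. Lean on these libraries where they do the work, as an engineer would, in place of code of your own. Each camera call takes 0.05 s, during which the arm holds its last target. There are 200 camera calls.

## Working session

There is one attempt and no reset: what is moved stays moved. The work goes in short steps, Python scripts to look and compute and a tool call to move; the robot and the scene stay as the last step left them, time stands still between calls to the robot, and variables do not carry over. Pictures are saved under pics/ and viewed, about 8 in all and at most 12, crops included, and the job is handed in when it is done.

Besides the shell and the picture viewer there is one more tool, called after "Call:" as name([rows], argument=value, ...), one row to a line, values as JSON. move_arm: Moves the arm, as the interface text tells. Shifts and turns lie within -1 to 1; 1 stands for 25 cm of shift or 90 degrees of turn. Its arguments: {"type":"object","properties":{"increments":{"type":"array","items":{"type":"array","items":{"type":"array","items":{"type":"number","minimum":-1,"maximum":1}}}},"gripper":{"type":"number"},"squeeze":{"type":"number"}},"required":["increments"]}

```bash
mkdir -p pics
cat > h.py <<'E'
from station import ctrl
import numpy as np, cv2
from scipy.spatial.transform import Rotation as R
def save(im,n): cv2.imwrite('pics/'+n,im['pixels'][:,:,::-1])
def cloud(im):
    K=im['K'];d=im['depth'];v,u=np.mgrid[0:480,0:640]
    p=np.stack([(u-K[0,2])/K[0,0]*d,-(v-K[1,2])/K[1,1]*d,-d],-1)
    E=im['extrinsics'];return p@E[:3,:3].T+E[:3,3]
E
python3 - <<'E'
from h import *
o=ctrl.get_obs();print(o)
for c in('top','side'):
    im=ctrl.get_image(c);save(im,c+'0.png');P=cloud(im);print(c,im['extrinsics'].round(3).tolist(),im['K'].tolist())
    np.savez(c+'0.npz',P=P,d=im['depth'],px=im['pixels'])
    for n in('bin','board','cup_blue','cup_grey','dropper_bottle','vial','tips_box','fin','crest'):
        for r in ctrl.trace(c,n)[:2]:
            m=r['region']&(im['depth']>0);q=P[m]
            if len(q):print(n,round(r['score'],2),r['pixel'],m.sum(),np.percentile(q,[3,50,97],axis=0).round(3).tolist())
E
```

```text
{'t': 0.0, 'q': array([-1.25695584e+00,  5.33751449e-02,  1.61430542e+00, -2.52279762e-05,
        1.47601163e+00, -1.19023408e-01]), 'dq': array([-0.00096318, -0.00095332,  0.00029497,  0.001205  ,  0.00047651,
       -0.00129515]), 'effort': array([-6.23212018e-04, -3.93681121e+01, -3.70177746e+01, -9.25045470e-05,
        7.14503549e-03, -1.14502635e-05]), 'tool_pos': array([ 0.26196371, -0.56678629,  0.24404484]), 'tool_rot': array([ 0.88600726,  1.38510654, -0.88384934]), 'contact_force': array([-0.46507785,  0.11854484, -0.37498638]), 'wrist_torque': array([0.01176004, 0.01245617, 0.04208306]), 'opening': 0.08568561600237198}
top [[0.023, 0.99, -0.14, 0.313], [-1.0, 0.025, 0.015, -0.007], [0.018, 0.14, 0.99, 1.225], [0.0, 0.0, 0.0, 1.0]] [[465.84389901260425, 0.0, 312.9150882617621], [0.0, 465.84389901260425, 239.6839625037032], [0.0, 0.0, 1.0]]
bin 0.9 [264.6, 409.7] 1297 [[0.391, -0.315, 0.0], [0.431, -0.267, 0.04], [0.47, -0.227, 0.12]]
board 0.96 [195.0, 219.0] 4210 [[0.537, 0.078, 0.017], [0.573, 0.209, 0.143], [0.616, 0.343, 0.18]]
cup_blue 0.75 [233.2, 325.6] 373 [[0.474
[... 1544 characters left out ...]
 409 [[0.538, -0.361, 0.004], [0.559, -0.323, 0.047], [0.586, -0.31, 0.06]]
dropper_bottle 0.55 [399.3, 315.6] 323 [[0.364, 0.323, 0.004], [0.372, 0.339, 0.05], [0.381, 0.348, 0.087]]
dropper_bottle 0.42 [204.9, 326.3] 404 [[0.538, -0.36, 0.003], [0.558, -0.322, 0.046], [0.584, -0.31, 0.06]]
vial 0.74 [279.6, 360.9] 179 [[0.381, -0.102, -0.002], [0.39, -0.048, 0.029], [0.402, -0.041, 0.051]]
tips_box 0.73 [196.7, 398.0] 734 [[0.353, -0.498, 0.002], [0.38, -0.419, 0.046], [0.412, -0.402, 0.055]]
fin 0.94 [221.7, 368.6] 1369 [[0.389, -0.308, 0.005], [0.426, -0.265, 0.047], [0.46, -0.224, 0.118]]
crest 0.93 [269.4, 249.4] 1054 [[0.569, 0.082, 0.061], [0.59, 0.143, 0.157], [0.616, 0.212, 0.183]]
```

Run:
```python
import cv2,numpy as np
a=cv2.imread('pics/top0.png')[120:340,120:560];b=cv2.imread('pics/side0.png')[150:450,150:480]
cv2.imwrite('pics/a.png',cv2.resize(a,(800,400),interpolation=2));cv2.imwrite('pics/b.png',cv2.resize(b,(660,600),interpolation=2))
from h import *
z=np.load('top0.npz');P=z['P']
# board foot + plane
q=P[130:240,140:300].reshape(-1,3)
# bin fin & backplate
b=P[225:310,360:460].reshape(-1,3)
for lo,hi in((.108,.13),(.09,.106),(.04,.05)):
    s=b[(b[:,2]>lo)&(b[:,2]<hi)]
    print(lo,len(s),cv2.minAreaRect((s[:,:2]*1000).astype(np.float32)) if len(s)>3 else'')
q=q[(q[:,0]>.5)&(q[:,0]<.68)&(q[:,1]>.02)]
for lo,hi in((.17,.2),(.15,.168),(.005,.02)):
    s=q[(q[:,2]>lo)&(q[:,2]<hi)];print(lo,len(s),cv2.minAreaRect((s[:,:2]*1000).astype(np.float32)),s.mean(0))
```

```text
0.108 111 ((421.4154357910156, -272.299560546875), (13.552881240844727, 46.2887077331543), 86.30599212646484)
0.09 128 ((450.93267822265625, -268.2984619140625), (69.83487701416016, 75.70735931396484), 45.09271240234375)
0.04 148 ((423.9527893066406, -272.35101318359375), (90.03157043457031, 67.756591796875), 84.61405944824219)
0.17 694 ((592.254638671875, 213.99539184570312), (14.684219360351562, 287.6648864746094), 12.166701316833496) [0.5917351  0.21430016 0.17751405]
0.15 1002 ((588.4586791992188, 213.90342712402344), (51.2525634765625, 289.0082702636719), 11.77064323425293) [0.57859572 0.20926648 0.15788332]
0.005 2170 ((590.0762939453125, 211.40663146972656), (179.78623962402344, 379.17254638671875), 0.03188800811767578) [0.57131907 0.21729846 0.01101482]
```

View pics/a.png

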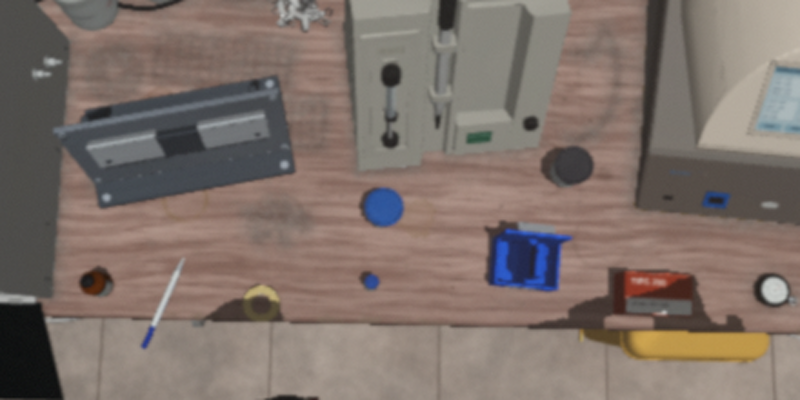

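View pics/b.png

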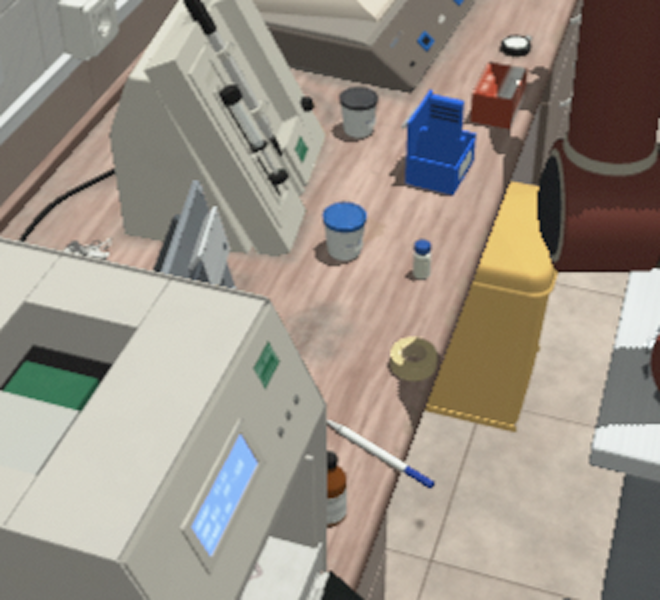

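```bash
cat > brd.py <<'E'
from h import *
from scipy.optimize import least_squares
z=np.load('top0.npz');P=z['P'];px=z['px'].astype(int)
sub=P[150:235,140:290];col=px[150:235,140:290].sum(-1)
def frame(yaw,ox,oy):
    Rm=R.from_euler('z',yaw).as_matrix()@R.from_euler('y',12,degrees=True).as_matrix()
    return Rm,np.array([ox,oy,.160])
def loc(p,yaw,ox,oy):
    Rm,o=frame(yaw,ox,oy);return (p-o)@Rm
if __name__=='__main__':
    yaw=np.radians(12)
    q=sub.reshape(-1,3);c=col.ravel()
    ox,oy=.585,.213
    for it in range(6):
        l=loc(q,yaw,ox,oy)
        f=(l[:,2]>-54)&(l[:,2]>-.052)&(l[:,2]<-.006)&(abs(l[:,0]+.018)<.008)&(abs(l[:,1])<.1)
        A=np.polyfit(l[f,1],l[f,0]+.018,1)
        yaw-=0 if it==0 else A[0]; s=np.median(l[f,0]+.018)
        ox+=s*np.cos(yaw)/np.cos(np.radians(12))*1.0;oy+=s*np.sin(yaw)
        l=loc(q,yaw,ox,oy)
        t=(l[:,2]>.008)&(l[:,2]<.03)&(l[:,0]>-.01)&(l[:,0]<.03)
        e=np.percentile(l[t,1],[1,99]);m=e.mean();ox-=m*np.sin(yaw);oy+=m*np.cos(yaw)
        print(np.degrees(yaw),ox,oy,f.sum(),e)
    l=loc(q,yaw,ox,oy)
    face=(abs(l[:,0]+.018)<.006)&(l[:,2]<-.01)&(l[:,2]>-.055)
    print('rail ends',np.percentile(l[face,1],[0,1,99,100]))
    bf=(abs(l[:,2]-.012)<.008)&(abs(l[:,0])<.02);print('board face x',np.percentile(l[bf,0],[5,25,50,75]),'top z',np.percentile(l[:,2][abs(l[:,0])<.02],99))
    for y in np.arange(-.12,.121,.01):
        k=face&(abs(l[:,1]-y)<.005);print(round(y,2),k.sum(),int(np.median(c[k])) if k.any() else '',np.percentile(l[k,2],98).round(4) if k.any() else '')
    b=P[225:310,360:460].reshape(-1,3)
    s=b[(b[:,2]>.108)];mm=s.mean(0);w,v=np.linalg.eigh(np.cov(s[:,:2].T));print('fin',mm,v[:,1])
    print('tool',R.from_rotvec(ctrl.get_obs()['tool_rot']).as_matrix().round(3))
E
python3 brd.py
```

```text
12.000000000000002 0.5854841102276681 0.21288083854644765 777 [-0.14105654  0.14062611]
12.157454892595577 0.5854879368617601 0.21286570366780877 779 [-0.14085252  0.14082132]
12.177490259937882 0.5855064271139173 0.21286478761991268 779 [-0.14084454  0.14083511]
12.177664443111812 0.5855044338982697 0.21286433544685113 778 [-0.14083985  0.14083979]
12.177668412736413 0.5855044163842889 0.21286433116495296 778 [-0.14083982  0.14083982]
12.177668503203929 0.5855044160122901 0.21286433107322636 778 [-0.14083982  0.14083982]
rail ends [-0.11928999 -0.11683969  0.10813236  0.11102833]
board face x [-0.00151063 -0.0003123   0.00046458  0.00212631] top z 0.022320477506977302
-0.12 15 340 -0.0142
-0.11 37 349 -0.0127
-0.1 36 344 -0.0112
-0.09 37 349 -0.0124
-0.08 37 347 -0.0116
-0.07 34 348 -0.0111
-0.06 35 350 -0.013
-0.05 34 349 -0.0143
-0.04 38 350 -0.0108
-0.03 36 192 -0.0106
-0.02 37 143 -0.0128
-0.01 39 143 -0.0108
-0.0 37 141 -0.0157
0.01 35 141 -0.0106
0.02 40 171 -0.0111
0.03 36 348 -0.0118
0.04 35 348 -0.0119
0.05 32 348 -0.0137
0.06 39 349 -0.011
0.07 37 348 -0.0101
0.08 36 349 -0.0108
0.09 36 349 -0.0112
0.1 38 349 -0.0106
0.11 21 331 -0.0147
0.12 0  
fin [ 0.39689994 -0.21206091  0.36577506] [-0.38175193  0.92426482]
tool [[ 0.     0.908  0.419]
 [ 0.     0.419 -0.908]
 [-1.     0.     0.   ]]
```

Call:
move_arm([
  [[0,0,0,0.0653],[0,0,0,0.0653],[0,0,0,0.0653],[0,0,0,0.0653],[0,0,0,0.0653],[0,0,0,0]],
], gripper=0, squeeze=20)

```text
t: 1.5
tool_pos: [0.2621, -0.5674, 0.2453]
tool_rot: [1.269, 1.169, -1.269]
contact_force: [-0.2, -0.5, -0.2]
opening: 0.0852
```

Call:
move_arm([
  [[0,0.034,-0.0766,0],[0,0.034,-0.0766,0],[0,0.034,-0.0766,0],[0,0.034,-0.0766,0],[0,0.034,-0.0766,0],[0,0.034,-0.0766,0],[0,0.034,-0.0766,0],[0,0.034,-0.0766,0],[0,0.034,-0.0766,0],[0,0.034,-0.0766,0],[0,0.034,-0.0766,0],[0,0.034,-0.0766,0],[0,0.034,-0.0766,0],[0,0.034,-0.0766,0],[0,0.034,-0.0766,0],[0,0.034,-0.0766,0],[0,0,0,0],[0,0,0,0]],
])

```text
t: 3.0
tool_pos: [0.4225, -0.2723, 0.2455]
tool_rot: [1.265, 1.172, -1.265]
contact_force: [0.3, -0.2, -0.1]
opening: 0.0852
```

```bash
cat > st.py <<'E'
from h import *
o=ctrl.get_obs();M=R.from_rotvec(o['tool_rot']).as_matrix()
print(o['t'],o['tool_pos'].round(4),'\n',M.round(3).tolist(),'zang',np.degrees(np.arctan2(M[1,2],M[0,2])).round(2),o['contact_force'].round(1),o['wrist_torque'].round(2),round(o['opening'],4),o['q'].round(2))
E
cat > bin.py <<'E'
from h import *
import sys
im=ctrl.get_image('side');save(im,sys.argv[1]);P=cloud(im);b=P[180:270,330:420].reshape(-1,3);px=im['pixels'][180:270,330:420].reshape(-1,3).astype(int)
blue=(px[:,2]>px[:,0]+50)&(px[:,2]>px[:,1]+30)
for lo,hi in((.105,.125),(.03,.047)):
    s=b[blue&(b[:,2]>lo)&(b[:,2]<hi)];print(lo,len(s),cv2.minAreaRect((s[:,:2]*1000).astype(np.float32)) if len(s)>3 else '')
E
python3 st.py; python3 bin.py s1.png
```

```text
3.0 [ 0.4225 -0.2723  0.2455] 
 [[0.0, 0.997, -0.076], [-0.001, -0.076, -0.997], [-1.0, 0.0, 0.001]] zang -94.37 [ 0.3 -0.2 -0.1] [-0.02  0.06  0.03] 0.0852 [-0.72 -0.25  1.89 -0.    1.5   0.93]
0.105 103 ((419.5023193359375, -266.63751220703125), (45.270198822021484, 29.887256622314453), 10.069967269897461)
0.03 328 ((424.04345703125, -272.4715881347656), (99.65799713134766, 71.03762817382812), 85.86183166503906)
```

Call:
move_arm([
  [[0.05,0,0,0],[0.05,0,0,0],[0.05,0,0,0],[0.05,0,0,0],[0.05,0,0,0],[0.05,0,0,0],[0.05,0,0,0],[0.05,0,0,0],[0.05,0,0,0],[0.05,0,0,0],[0.05,0,0,0],[0.044,0,0,0],[0,0,0,0],[0,0,0,0]],
])

```text
t: 4.22
tool_pos: [0.4218, -0.2725, 0.0959]
tool_rot: [1.268, 1.172, -1.268]
contact_force: [-0.3, -0.1, -0.2]
opening: 0.0856
```

Call:
move_arm([
  [[0,0,0,0],[0,0,0,0],[0,0,0,0],[0,0,0,0],[0,0,0,0],[0,0,0,0],[0,0,0,0],[0,0,0,0],[0,0,0,0],[0,0,0,0],[0,0,0,0],[0,0,0,0]],
], gripper=1, squeeze=20)

```text
t: 5.22
tool_pos: [0.4223, -0.273, 0.097]
tool_rot: [1.268, 1.17, -1.268]
contact_force: [-0.9, -1.2, 1.1]
opening: 0.0116
```

```bash
python3 st.py
```

```text
5.2167 [ 0.4223 -0.273   0.097 ] 
 [[0.0, 0.997, -0.08], [-0.0, -0.08, -0.997], [-1.0, 0.0, 0.0]] zang -94.59 [-0.9 -1.2  1.1] [-0.09  0.03  0.05] 0.0116 [-0.72 -0.1   2.02 -0.    1.22  0.93]
```

Call:
move_arm([
  [[-0.02,0,0,0],[-0.04,0,0,0],[-0.06,0,0,0],[-0.06,0,0,0],[-0.06,0,0,0],[-0.06,0,0,0],[-0.06,0,0,0],[-0.06,0,0,0],[-0.06,0,0,0],[-0.06,0,0,0],[-0.06,0,0,0],[-0.03,0,0,0],[-0.01,0,0,0],[0,0,0,0],[0,0,0,0],[0,0,0,0]],
])

```text
t: 6.55
tool_pos: [0.4217, -0.2724, 0.2554]
tool_rot: [1.268, 1.173, -1.269]
contact_force: [-0.8, -0.0, -3.1]
opening: 0.0115
```

```bash
cat > tilt.py <<'E'
from h import *
import sys
# bin pose fit in tool-relative terms: side+top views, blue points of bin near the gripper
o=ctrl.get_obs();M=R.from_rotvec(o['tool_rot']).as_matrix()
for c in('top','side'):
    im=ctrl.get_image(c);save(im,c+sys.argv[1]+'.png');P=cloud(im).reshape(-1,3);px=im['pixels'].reshape(-1,3).astype(int)
    blue=(px[:,2]>1.5*px[:,0]+25)&(px[:,2]>px[:,1]+25)
    l=(P-o['tool_pos'])@M
    k=blue&(abs(l[:,0]-.04)<.09)&(abs(l[:,1])<.09)&(abs(l[:,2])<.07)
    b=np.stack([l[k,1],-l[k,2],-l[k,0]],1)*1000 # x rear, y left, z up rel. TCP
    np.save(c+'b.npy',b)
    print(c,len(b),b.min(0).round(),b.max(0).round())
    # inner face of back plate seen from front: fit x vs z for points above rim near rear
    f=b[(b[:,2]>-45)&(b[:,2]<0)&(b[:,0]>15)&(abs(b[:,1])>10)]
    if len(f)>20:print(' plate tilt',len(f),np.degrees(np.arctan(np.polyfit(f[:,2],f[:,0],1)[0])).round(1),f.mean(0).round(1))
    r=b[(b[:,2]<-35)&(b[:,2]>-70)]
    if len(r)>20:
        print(' low',len(r),np.percentile(r,[2,98],axis=0).round().tolist())
E
python3 st.py; python3 tilt.py 2; python3 -c "
import cv2
a=cv2.imread('pics/side2.png')[60:360,240:520];cv2.imwrite('pics/c.png',cv2.resize(a,(560,600)))"
```

```text
6.55 [ 0.4217 -0.2724  0.2554] 
 [[-0.002, 0.997, -0.08], [0.002, -0.08, -0.997], [-1.0, -0.002, -0.001]] zang -94.58 [-0.8 -0.  -3.1] [-0.02  0.01  0.1 ] 0.0115 [-0.72 -0.25  1.88  0.    1.52  0.93]
top 367 [-32. -43. -98.] [36. 47. 26.]
 plate tilt 46 0.6 [ 33.2  31.1 -21.2]
 low 152 [[-32.0, -43.0, -69.0], [33.0, 46.0, -35.0]]
side 1244 [-35. -48. -98.] [36. 53. 41.]
 plate tilt 120 -0.0 [ 32.3  13.6 -21.8]
 low 592 [[-33.0, -41.0, -69.0], [33.0, 50.0, -36.0]]
```

View pics/c.png

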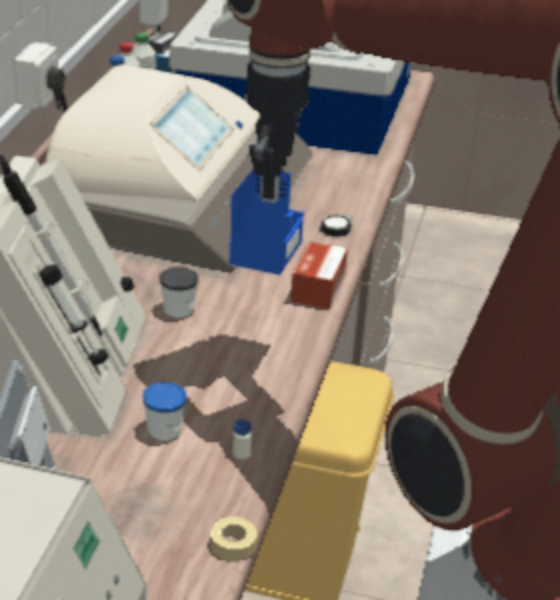

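Call:
move_arm([
  [[0,0,0,-0.0466],[0,0,0,-0.0466],[0,0,0,-0.0466],[0,0,0,-0.0466],[0,0,0,0],[0,0.01,-0.05,0],[0,0.02,-0.09,0]],
])

```text
t: 7.23
tool_pos: [0.4218, -0.2374, 0.2563]
tool_rot: [1.054, 1.301, -1.055]
contact_force: [0.6, 0.7, -2.4]
opening: 0.0117
```

Call:
move_arm([
  [[0,0.0249,-0.1153,0],[0,0.0249,-0.1153,0],[0,0.0249,-0.1153,0],[0,0.0249,-0.1153,0],[0,0.0249,-0.1153,0],[0,0.0249,-0.1153,0],[0,0.0249,-0.1153,0],[0,0.0249,-0.1153,0],[0,0.0249,-0.1153,0],[0,0.0249,-0.1153,0],[0,0.0249,-0.1153,0],[0,0.0249,-0.1153,0],[0,0.0249,-0.1153,0],[0,0.0249,-0.1153,0],[0,0.015,-0.06,0],[0,0,0,0],[0,0,0,0]],
])

```text
t: 8.65
tool_pos: [0.4219, 0.1919, 0.2565]
tool_rot: [1.049, 1.303, -1.051]
contact_force: [-0.1, 1.0, -1.5]
opening: 0.0116
```

```bash
cat > st.py <<'E'
from h import *
o=ctrl.get_obs();M=R.from_rotvec(o['tool_rot']).as_matrix()
a=np.radians(12.18);d=o['tool_pos'][:2]-np.array([.5855,.2129]);C=np.array([[np.cos(a),np.sin(a)],[-np.sin(a),np.cos(a)]])
print(o['t'],o['tool_pos'].round(4),'X,y rel board',(C@d*1000).round(1),'Ftool',(M.T@o['contact_force']).round(1),'zang',np.degrees(np.arctan2(M[1,2],M[0,2])).round(2),o['wrist_torque'].round(2),round(o['opening'],4),'xtool',M[:,0].round(3))
E
python3 st.py
```

```text
8.65 [0.4219 0.1919 0.2565] X,y rel board [-164.4   14. ] Ftool [ 1.5  0.1 -1. ] zang -77.75 [ 0.04 -0.01  0.01] 0.0116 xtool [-0.001 -0.001 -1.   ]
```

Call:
move_arm([
  [[0.0228,0.0318,0.0016,0],[0.0228,0.0318,0.0016,0],[0.0228,0.0318,0.0016,0],[0.0228,0.0318,0.0016,0],[0.0228,0.0318,0.0016,0],[0.0228,0.0318,0.0016,0],[0.0228,0.0318,0.0016,0],[0.0228,0.0318,0.0016,0],[0.0228,0.0318,0.0016,0],[0.0228,0.0318,0.0016,0],[0,0,0,0],[0,0,0,0]],
])

```text
t: 9.65
tool_pos: [0.5012, 0.2042, 0.1991]
tool_rot: [1.05, 1.303, -1.052]
contact_force: [0.0, -0.3, -1.9]
opening: 0.0116
```

```bash
python3 st.py; python3 tilt.py 3; python3 -c "
import cv2
a=cv2.imread('pics/side3.png')[150:400,150:400];b=cv2.imread('pics/top3.png')[130:290,130:290];cv2.imwrite('pics/d.png',cv2.hconcat([cv2.resize(a,(400,400)),cv2.resize(b,(400,400))]))"
```

```text
9.65 [0.5012 0.2042 0.1991] X,y rel board [-84.3   9.3] Ftool [ 1.9 -0.   0.3] zang -77.81 [ 0.02  0.04 -0.04] 0.0116 xtool [-0.001 -0.    -1.   ]
top 375 [ -32.  -44. -100.] [36. 46.  4.]
 low 108 [[-32.0, -44.0, -69.0], [9.0, 45.0, -48.0]]
side 669 [-33. -45. -93.] [36. 46. 36.]
 plate tilt 70 0.6 [ 33.1 -14.3 -19.1]
 low 190 [[-32.0, -43.0, -66.0], [33.0, 17.0, -35.0]]
```

View pics/d.png

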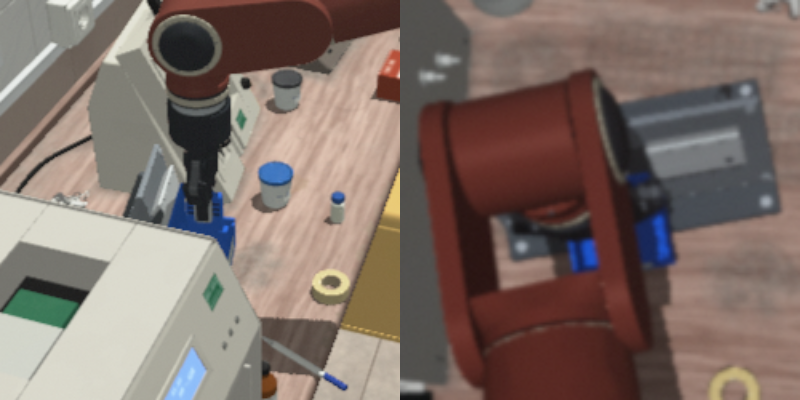

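Call:
move_arm([
  [[0,0.0097,0,0],[0,0.0097,0,0],[0,0.0097,0,0],[0,0.0097,0,0],[0,0.0097,0,0],[0,0.0097,0,0],[0,0.004,0,0],[0,0.004,0,0],[0,0.004,0,0],[0,0.004,0,0],[0,0.004,0,0],[0,0.004,0,0],[0,0.004,0,0],[0,0.004,0,0],[0,0,0,0]],
])

```text
t: 11.0
tool_pos: [0.5233, 0.2089, 0.1998]
tool_rot: [1.051, 1.302, -1.051]
contact_force: [-3.1, -1.4, -1.2]
opening: 0.0118
```

```bash
python3 st.py; python3 tilt.py 4
```

```text
11.0 [0.5233 0.2089 0.1998] X,y rel board [-61.6   9.3] Ftool [ 1.2 -3.3  0.7] zang -77.81 [-0.22  0.77 -0.05] 0.0118 xtool [-0.  0. -1.]
top 379 [ -39.  -44. -101.] [37. 47.  1.]
 low 107 [[-37.0, -44.0, -69.0], [12.0, 46.0, -48.0]]
side 570 [-39. -46. -95.] [36. 42. 42.]
 plate tilt 73 3.9 [ 30.9  -8.6 -18.3]
 low 123 [[-37.0, -44.0, -66.0], [30.0, 7.0, -35.0]]
```

Call:
move_arm([
  [[0,0.004,0,0],[0,0.004,0,0],[0,0.004,0,0],[0,0.004,0,0],[0,0.004,0,0],[0,0.004,0,0],[0,0.004,0,0],[0,0.004,0,0],[0,0.004,0,0],[0,0.004,0,0],[0,0.004,0,0],[0,0,0,0]],
])

```text
t: 12.1
tool_pos: [0.5342, 0.2113, 0.1998]
tool_rot: [1.051, 1.302, -1.051]
contact_force: [-3.2, -0.1, -0.2]
opening: 0.0118
```

```bash
python3 st.py; python3 tilt.py 5
```

```text
12.1 [0.5342 0.2113 0.1998] X,y rel board [-50.5   9.3] Ftool [ 0.2 -3.2 -0.6] zang -77.81 [-0.12  0.76 -0.06] 0.0118 xtool [ 0.  0. -1.]
top 401 [ -50.  -44. -103.] [ 19.  46. -42.]
 low 126 [[-46.0, -44.0, -69.0], [16.0, 45.0, -46.0]]
side 584 [-50. -46. -88.] [33. 43. 44.]
 plate tilt 71 8.9 [ 28.2  -3.9 -16.4]
 low 144 [[-46.0, -45.0, -67.0], [25.0, 6.0, -35.0]]
```

Call:
move_arm([
  [[0,0.003,0,0],[0,0.003,0,0],[0,0.003,0,0],[0,0,0,0]],
])

```text
t: 12.53
tool_pos: [0.5363, 0.2117, 0.1999]
tool_rot: [1.051, 1.302, -1.051]
contact_force: [-3.1, -0.6, -0.4]
opening: 0.0119
```

Call:
move_arm([
  [[0,0.003,0,0],[0,0.003,0,0],[0,0,0,0]],
])

```text
t: 12.78
tool_pos: [0.5377, 0.2121, 0.1998]
tool_rot: [1.051, 1.302, -1.051]
contact_force: [-2.9, -0.5, -0.2]
opening: 0.0119
```

```bash
python3 st.py; python3 tilt.py 6
```

```text
12.7833 [0.5377 0.2121 0.1998] X,y rel board [-46.9   9.3] Ftool [ 0.2 -3.  -0.1] zang -77.81 [-0.17  0.8  -0.08] 0.0119 xtool [ 0.  0. -1.]
top 408 [ -53.  -44. -103.] [ 18.  45. -44.]
 low 128 [[-50.0, -44.0, -69.0], [15.0, 44.0, -45.0]]
side 578 [-53. -45. -87.] [33. 48. 50.]
 plate tilt 64 13.3 [ 27.5  -4.2 -17.2]
 low 139 [[-49.0, -44.0, -67.0], [23.0, 6.0, -36.0]]
```

Call:
move_arm([
  [[0.005,-0.001,0,0],[0.005,-0.001,0,0],[0.005,-0.001,0,0],[0.005,-0.001,0,0],[0.005,-0.001,0,0],[0.005,-0.001,0,0],[0.005,-0.001,0,0],[0.005,-0.001,0,0],[0,0,0,0]],
])

```text
t: 13.63
tool_pos: [0.5355, 0.2116, 0.1893]
tool_rot: [1.051, 1.302, -1.051]
contact_force: [-2.2, -1.4, -2.1]
opening: 0.0113
```

```bash
python3 st.py; python3 tilt.py 7
```

```text
13.6333 [0.5355 0.2116 0.1893] X,y rel board [-49.1   9.2] Ftool [ 2.1 -2.5  0.9] zang -77.81 [-0.12  0.61 -0.06] 0.0113 xtool [-0. -0. -1.]
top 394 [ -53.  -44. -102.] [ 17.  45. -42.]
 low 122 [[-49.0, -44.0, -69.0], [13.0, 45.0, -44.0]]
side 424 [-54. -45. -85.] [33. 46. 49.]
 plate tilt 42 13.9 [ 27.7 -12.6 -16.8]
 low 101 [[-49.0, -44.0, -68.0], [-23.0, -13.0, -39.0]]
```

Call:
move_arm([
  [[0.004,-0.001,0,0],[0.004,-0.001,0,0],[0.004,-0.001,0,0],[0,0,0,0]],
])

```text
t: 14.07
tool_pos: [0.535, 0.2115, 0.1868]
tool_rot: [1.051, 1.302, -1.051]
contact_force: [-3.0, -1.1, 0.1]
opening: 0.0115
```

```bash
python3 st.py
```

```text
14.0667 [0.535  0.2115 0.1868] X,y rel board [-49.7   9.3] Ftool [-0.1 -3.2  0.4] zang -77.81 [-0.13  0.64  0.  ] 0.0115 xtool [ 0.  0. -1.]
```

Call:
move_arm([
  [[0.003,-0.0007,0,0],[0.003,-0.0007,0,0],[0,0,0,0]],
])

```text
t: 14.32
tool_pos: [0.5352, 0.2115, 0.1867]
tool_rot: [1.052, 1.301, -1.05]
contact_force: [-4.2, -1.4, 4.7]
opening: 0.0115
```

```bash
python3 st.py; python3 tilt.py 8
```

```text
14.3167 [0.5352 0.2115 0.1867] X,y rel board [-49.5   9.2] Ftool [-4.7 -4.4  0.5] zang -77.81 [-0.21  0.92 -0.01] 0.0115 xtool [ 0.002  0.    -1.   ]
top 390 [ -53.  -44. -102.] [ 16.  46. -42.]
 low 125 [[-50.0, -44.0, -70.0], [14.0, 46.0, -43.0]]
side 385 [-54. -46. -86.] [33. 38. 36.]
 plate tilt 35 12.8 [ 27.8 -13.4 -15.3]
 low 93 [[-50.0, -44.0, -66.0], [-25.0, -17.0, -43.0]]
```

Call:
move_arm([
  [[0,0,0.003,0],[0,0,0.003,0],[0,0,0.003,0],[0,0,0.003,0],[0,0,0.003,0],[0,0,0.003,0],[0,0,0,0]],
])

```text
t: 15.0
tool_pos: [0.5358, 0.2087, 0.1865]
tool_rot: [1.055, 1.304, -1.048]
contact_force: [-4.6, 3.8, 5.5]
opening: 0.0117
```

```bash
python3 st.py
```

```text
15.0 [0.5358 0.2087 0.1865] X,y rel board [-49.5   6.4] Ftool [-5.5 -3.7 -4.7] zang -77.81 [ 0.93  1.06 -0.13] 0.0117 xtool [ 0.001  0.004 -1.   ]
```

Call:
move_arm([
  [[0,0,0.003,0],[0,0,0.003,0],[0,0,0.003,0],[0,0,0.003,0],[0,0,0.003,0],[0,0,0.003,0],[0,0,0,0]],
])

```text
t: 15.58
tool_pos: [0.5367, 0.2042, 0.1864]
tool_rot: [1.055, 1.304, -1.048]
contact_force: [-3.5, 4.3, 4.9]
opening: 0.0117
```

```bash
python3 st.py
```

```text
15.5833 [0.5367 0.2042 0.1864] X,y rel board [-49.5   1.8] Ftool [-4.8 -2.5 -5. ] zang -77.81 [ 0.95  1.14 -0.07] 0.0117 xtool [ 0.001  0.004 -1.   ]
```

Call:
move_arm([
  [[0,0,0.003,0],[0,0,0.003,0],[0,0,0.003,0],[0,0,0.003,0],[0,0,0,0]],
])

```text
t: 16.0
tool_pos: [0.5374, 0.2011, 0.1863]
tool_rot: [1.054, 1.304, -1.048]
contact_force: [-3.9, 4.0, 5.0]
opening: 0.0117
```

Call:
move_arm([
  [[0,0,0.003,0],[0,0,0.003,0],[0,0,0,0]],
])

```text
t: 16.25
tool_pos: [0.5376, 0.1983, 0.1852]
tool_rot: [1.051, 1.302, -1.05]
contact_force: [-2.4, -0.7, -1.2]
opening: 0.0117
```

```bash
python3 st.py
```

```text
16.25 [0.5376 0.1983 0.1852] X,y rel board [-49.9  -4.1] Ftool [ 1.1 -2.5  0.2] zang -77.8 [-0.12  0.42 -0.01] 0.0117 xtool [ 0.001  0.    -1.   ]
```

Call:
move_arm([
  [[0.0045,-0.001,0,0],[0.0045,-0.001,0,0],[0.0045,-0.001,0,0],[0.0045,-0.001,0,0],[0,0,0,0]],
])

```text
t: 16.67
tool_pos: [0.5365, 0.1978, 0.1802]
tool_rot: [1.051, 1.302, -1.051]
contact_force: [0.0, -0.8, -2.3]
opening: 0.0117
```

Call:
move_arm([
  [[0.004,-0.0008,0,0],[0,0,0,0]],
])

```text
t: 16.83
tool_pos: [0.5365, 0.1979, 0.18]
tool_rot: [1.051, 1.302, -1.051]
contact_force: [-0.1, -0.5, -1.2]
opening: 0.0113
```

```bash
python3 st.py
```

```text
16.8333 [0.5365 0.1979 0.18  ] X,y rel board [-51.1  -4.4] Ftool [ 1.2 -0.2  0.5] zang -77.82 [-0.06  0.13 -0.08] 0.0113 xtool [ 0.001 -0.    -1.   ]
```

Call:
move_arm([
  [[0.003,0,0,0],[0,0,0,0],[0,0,0,0]],
])

```text
t: 17.08
tool_pos: [0.5366, 0.1979, 0.1799]
tool_rot: [1.051, 1.302, -1.051]
contact_force: [-1.9, -2.2, 3.5]
opening: 0.0116
```

```bash
python3 st.py; python3 tilt.py 9
```

```text
17.0833 [0.5366 0.1979 0.1799] X,y rel board [-51.   -4.3] Ftool [-3.5 -2.3  1.8] zang -77.81 [-0.17  0.5  -0.1 ] 0.0116 xtool [ 0.001 -0.    -1.   ]
top 364 [ -54.  -44. -103.] [ 17.  46. -42.]
 low 114 [[-50.0, -44.0, -69.0], [13.0, 45.0, -43.0]]
side 468 [-54. -45. -88.] [33. 45. 47.]
 plate tilt 52 12.6 [ 27.4  -8.9 -16.8]
 low 108 [[-50.0, -44.0, -67.0], [23.0, -8.0, -39.0]]
```

Call:
move_arm([
  [[0,0,0,0],[0,0,0,0],[0,0,0,0],[0,0,0,0],[0,0,0,0],[0,0,0,0],[0,0,0,0],[0,0,0,0]],
], gripper=0.3)

```text
t: 17.85
tool_pos: [0.5363, 0.198, 0.179]
tool_rot: [1.051, 1.302, -1.051]
contact_force: [0.8, 0.3, 0.7]
opening: 0.0599
```

Call:
move_arm([
  [[-0.02,0,0,0],[-0.04,0,0,0],[-0.06,0,0,0],[-0.06,0,0,0],[-0.06,0,0,0],[-0.06,0,0,0],[-0.06,-0.03,0.1,0],[-0.04,-0.03,0.1,0],[0,-0.03,0.1,0],[0,-0.03,0.1,0],[0,-0.03,0.1,0],[0,-0.03,0.1,0],[0,-0.03,0.1,0],[0,-0.03,0.1,0],[0,0,0.1,0],[0,0,0.1,0],[0,0,0.1,0],[0,0,0,0],[0,0,0,0]],
])

```text
t: 19.43
tool_pos: [0.5359, -0.0845, 0.28]
tool_rot: [1.053, 1.301, -1.052]
contact_force: [0.5, -0.0, 0.2]
opening: 0.0597
```

```bash
python3 st.py
cat > fin.py <<'E'
from h import *
from brd import loc
from scipy.optimize import least_squares
im=ctrl.get_image('top');save(im,'topF.png');P=cloud(im).reshape(-1,3);px=im['pixels'].reshape(-1,3).astype(int)
blue=(px[:,2]>1.5*px[:,0]+25)&(px[:,2]>px[:,1]+25)
l=loc(P,np.radians(12.178),.5855,.2129)*1000
k=blue&(abs(l[:,1])<90)&(l[:,0]>-110)&(l[:,0]<20)&(l[:,2]>-110)&(l[:,2]<60);b=l[k]
print(len(b),np.percentile(b,[1,50,99],axis=0).round(1).tolist())
f=b[b[:,2]>16];print('fin',len(f),np.percentile(f,[2,50,98],axis=0).round(1).tolist(),'expect fin top z 31.5 x -80..-34')
t=f[f[:,2]>27];print('top slope deg',np.degrees(np.polyfit(t[:,0],t[:,2],1)[0]).round(2),'yaw',np.degrees(np.polyfit(t[:,0],t[:,1],1)[0]).round(2),t.mean(0).round(1))
r=b[(b[:,2]>-52)&(b[:,2]<-36)&(b[:,0]<-75)];print('rim front (exp z -42.5)',len(r),r.mean(0).round(1),np.polyfit(r[:,1],r[:,0],1))
for n in('cup_blue','cup_grey','dropper_bottle','vial','tips_box'):
    for r in ctrl.trace('top',n)[:1]:print(n,round(r['score'],2),np.round(r['pixel'],1))
i=ctrl.get_image('side')['pixels'][:,:,::-1]
cv2.imwrite('pics/f.png',cv2.hconcat([cv2.resize(cv2.imread('pics/topF.png')[130:290,130:290],(400,400)),cv2.resize(i[200:350,180:330],(400,400))]))
E
python3 fin.py
```

```text
19.4333 [ 0.5359 -0.0845  0.28  ] X,y rel board [-111.2 -280.2] Ftool [-0.2  0.5  0.2] zang -77.93 [-0.02 -0.03 -0.03] 0.0597 xtool [ 0.001  0.    -1.   ]
1592 [[-89.0, -48.0, -89.2], [-41.5, -8.8, -48.8], [-19.8, 40.1, 31.7]]
fin 123 [[-80.8, -9.5, 19.1], [-61.2, -4.3, 29.1], [-37.7, 2.5, 33.7]] expect fin top z 31.5 x -80..-34
top slope deg 0.76 yaw 0.74 [-59.2  -3.4  30.1]
rim front (exp z -42.5) 91 [-84.8  -3.9 -47.4] [ 7.91418455e-03 -8.47905268e+01]
cup_grey 0.79 [213.3 434.4]
dropper_bottle 0.48 [274.7 171.3]
tips_box 0.72 [213.6 434.6]
```

View pics/f.png

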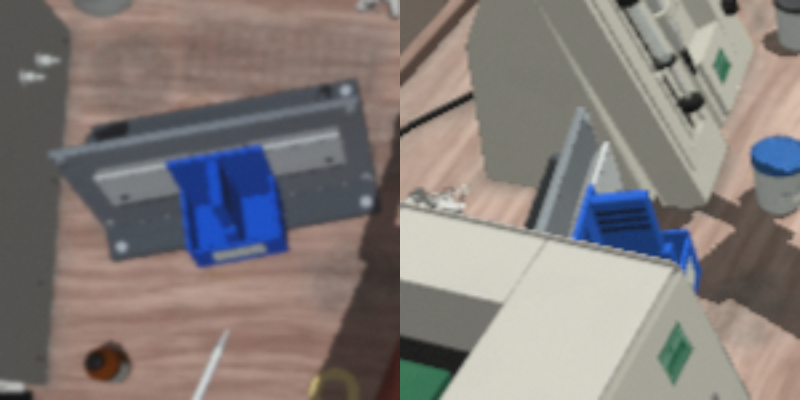

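```bash
python3 -c "
from h import *
ctrl.finish_job()"
```

```text
the job is handed in; nothing more can be done
```

The small blue bin is hanging in the dark pocket of the rack, released, and I handed the job in at about 19.5 s of robot time.

**What I did:** I pinched the fin at 20 N and lifted the bin. Since the tool can only turn about its own axis, I tipped the bin to the board's lean by easing its lower back against the rail with about 3 N. I then lowered the strip behind the crest about 13 mm to the left of the pocket and slid it right with about 5 N. The upward force vanished at y ≈ -4 mm. I lowered the bin the last 6–7 mm until it touched bottom, opened the gripper and backed away.

**Last checks:**
- **Height:** the fin top averages z ≈ 30 mm in the board's frame. Fully seated would be 31.5 mm and resting on the guides 38.5 mm, so it is in the pocket.
- **Position and angle:** the bin sits at y ≈ -4 mm, with tilt and yaw each within about 1° of the board.
- **Forces:** in the readings I took, the force on the tool stayed under about 10 N, and it read near zero after release.

**Weak or disagreeing checks:**
- **Front rim:** it measured about 5 mm lower than I expected (-47.4 against -42.5 mm). I put this down to wall points mixed into the sample and trusted the fin and the force drop instead.
- **Bystanders:** in the last top view the networks missed the blue cup and the vial, and wrongly marked the grey cup as the carton. They also placed the dropper bottle about 3 pixels from its first reading. I felt no contact with any of the bystanders at any point. The grey cup read almost where it had been, but I did not re-measure the vial or the carton.

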